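# Swing the lever blank to its stop and bolt it in

### The arm

A 6-joint arm with a two-finger parallel gripper is mounted at the origin on the work surface. World frame = base frame: x ahead of the robot, y to its left, z up, the work surface at z = 0. Lengths are in m, angles in rad, forces in N, time in s.
With the tool pointing down it reaches from about 0.425 to 0.95 m from the base axis. Payload 3.5 kg.
Tool frame: the origin (TCP) lies midway between the tips of the shut fingers; the grasp point (between the pads) lies 19 mm behind it; x points along the fingers, y is the direction in which the jaws open and shut, and the axes are right-handed (so a half turn about x gives the same grasp; the last joint's range is limited). The gripper opens to 85 mm and grips with 20 to 120 N. Pads are 22 mm wide; open, the fingers measure 114 mm over their backs; the gripper's body (76 mm by 85 mm) begins 54 mm behind the grasp point. The pads swing forward as they close: fully open they stand 13 mm farther back than shut.
Start: joints at [0.997, 0.286, 1.577, -0, 1.279, -0.15], TCP at [0.278, 0.615, 0.231] pointing down, gripper open.
Joint ranges: [-2.77, 2.77], [-0.9, 2.22], [0.21, 2.48], [-1.53, 4.67], [0.24, 2.81], [-2.84, 2.84]. Speed limits (rad/s): [2.79, 2.79, 3.14, 3.14, 3.14, 3.14].

### API

Orientations are given as a unit quaternion [x, y, z, w].
In Python, from plant import ctrl, vision gives the robot as it stands. The module is installed in compiled form; this text tells all that it offers.
- The arm moves only by the tool play_rows, never from a script. Its arguments are lists of equal length, an entry for each row: "claw": the closure in counts, from 0 (fully open) to 255 (shut); "travel": the shift along the tool's x, y, z in m, a list of three; "dr": the turn, a rotation vector about the tool's x, y, z in rad, a list of three. In form: {"claw": [claw, ...], "travel": [[tx, ty, tz], ...], "dr": [[wx, wy, wz], ...]}. A call has 1 to 20 rows; each row is the pose to reach, as a shift and turn from the pose measured when the call began, along the tool's axes at that moment; what a row does not reach only later rows make up. A row lasts 1/10 s, in which the tool goes at most 50 mm and 8.59 degrees, less where a joint would pass 70% of its speed; a pose out of reach is approached as far as the arm can. A call with a gripper value outside its range is refused whole. The fingers move at their own pace and stop on an object; "force" is the grip in N (left out, the last holds). Time passes only in rows, so rows that repeat a pose let the fingers close. It gives the time, the measured TCP pose, the force and the opening at its end, in the units of the state.
- ctrl.get_state(): the state, without advancing time (a new reading comes with each control period).
- vision.read_camera(name): name is "scene" or "top" or "wrist"; returns a dict with "img" (420x560x3 uint8, red, green, blue), "range_z" (420x560 float32, m along the optical axis (not along the pixel's ray), 0 where there is no reading), "K" (3x3 intrinsics, pixels), "world_to_cam" (4x4, takes a point from world to camera coordinates). Camera axes: x right, y up, looking along -z (the intrinsics and any distortion apply to the point x, -y, -z); pixel columns grow to the right and rows downward; lengths in m; the calibration is good to about 2 mm. A picture is of the moment at which its call begins.
- ctrl.sign_off(): hands the job in, once; it reports no verdict.
The state is a dict: "time": time; "qpos": joint angles; "dq": joint speeds; "joint_efforts": joint torques, N m; "eef_pos": TCP position; "tcp_rot": TCP orientation; "contact_force": force on the tool from outside, world axes, zero at the start; "wrist_torque": the same for the moment, N m; "opening": opening from 0.0 (shut) to 1.0 (fully open).
Only numpy, scipy, OpenCV 4.12 (cv2) and the standard library are available. Lean on these libraries where they do the work, as an engineer would, in place of code of your own. Each camera call takes 0.05 s, during which the arm holds its last target.

### The job

On the green cutting tile, swing the aluminium lever blank about its brass pin by pushing its free end until it bears on the steel stop post; press it there for about a second with a firm but gentle push of roughly 10 N, never above 15 N, and let go. Then slide the red-handled bolt gently (under 25 N) fully home in front of the blank so that it cannot swing back, and leave everything else on the table alone.

Things in the scene. Friction and masses are not known exactly. Their poses are not given: they have to be found in the camera images.
- tile: Fixed green cutting tile, white grid, 360 x 240 x 10 mm. Origin: centre of its underside, on the table; top at z = 10 mm. x: along the long side from pin end to bolt end; y: short side; z up. Brass pivot pin, 10 mm thick, at x -150, y +30 mm; its 20 mm head (top 24 mm above tile) keeps the blank on.
- strip: Lever blank: loose aluminium bar 247 long x 24 wide x 18 mm high, about 0.28 kg, flat on the tile, its hole (1 mm play) over the pin. Origin: hole axis, underside; x points to the free end, 235 mm from the hole; z up. Starts 0.3 to 0.65 rad clockwise from above of the tile's x axis; against the stop it is within 0.08 rad of it. Smooth: drags with about 0.5 N, no spring.
- stop: Black foot, fixed to the tile, of the adjustable stop unit; origin on the tile's top at tile x +55, y +50 mm. The rigid steel post (16 mm thick, 28 mm high) and the bolt with its grey frame (10 mm high) ride on it as one piece, locked at a setting that is not given: up to 15 mm either way along tile y from nominal. Nominal post: at the origin. The blank's +y side meets it 205 mm from the pin.
- bolt (a joint): Bolt travel in m: 0 drawn back, 0.035 fully home. Slides along tile -x; friction 2.5 N, no spring. Red handle: block 18 (x) x 40 (y) x 30 mm, 13 to 43 mm above the tile, centre at tile x +140 mm less travel, y +8.5 mm nominal: push its +x face. Tongue 12 mm wide, 10 high, tip at tile x +93 mm less travel; passes the seated blank's -y edge with 1 to 6 mm play; an unseated blank blocks it.
- pot_red: Loose small paint pot with a red cap, 34 mm wide, 50 mm high, on the blue mat at the right. Origin: its underside. Leave alone.
- pot_yellow: Loose small paint pot with a yellow cap, 34 mm wide, 50 mm high, on the blue mat at the right. Origin: its underside. Leave alone.
- brush: Loose brush, 160 mm long, on the blue mat. Origin: its underside. Leave alone.
- jar: Loose open glass jar, 72 mm wide, 100 mm high, at the far right. Origin: its underside. Leave alone.
- knight: Loose grey figurine, 32 mm wide, 56 mm high, at the right, between mat and jar. Origin: its underside. Leave alone.
- paint_box: Open hinged-lid wooden paint box with rows of paint pots, 240 x 300 mm, lid about 260 mm high, to the robot's left; fixed. Origin: centre of its underside. Leave alone.
- magnifier: Chrome desk magnifier on a stand, about 260 mm high, to the robot's right; fixed. Origin: centre of its 130 mm foot. Leave alone.
- strip_end (a point): Middle of the blank's free end, 235 mm from the hole axis, 6 mm above its underside.

How it is judged:
By the outcome, as a careful person would: the job done as asked, in the order asked, and still so for the second after the job is handed in, with the robot touching nothing.
It also fails if it takes over 61 s, if anything falls off the work surface, if the arm or the gripper's body presses on something with over 40 N, if the wrist force passes 120 N, or if a joint passes its speed limit or range.

## Working session

There is one attempt and no reset: what is moved stays moved. The work goes in short steps, Python scripts to look and compute and a tool call to move; the robot and the scene stay as the last step left them, time stands still between calls to the robot, and variables do not carry over. Pictures are saved under pics/ and viewed, and the job is handed in when it is done.

Besides the shell and the picture viewer there is one more tool, called as name(argument=value, ...), one argument or row to a line, values as JSON. play_rows: Moves the arm, as the interface text tells. Its arguments: {"type":"object","properties":{"claw":{"type":"array","items":{"type":"number"}},"travel":{"type":"array","items":{"type":"array","items":{"type":"number"}}},"dr":{"type":"array","items":{"type":"array","items":{"type":"number"}}},"force":{"type":"number"}},"required":["claw","travel","dr"]}

```bash
mkdir -p pics
cat > h.py <<'E'
import numpy as np, cv2
from plant import ctrl, vision
def save(n,c): cv2.imwrite('pics/'+n+'.png',cv2.cvtColor(c['img'],cv2.COLOR_RGB2BGR))
def ray(c,u,v):
    K=c['K'];T=np.array(c['world_to_cam']);d=np.linalg.inv(K)@np.array([u,v,1.]);d=np.array([d[0],-d[1],-d[2]])
    R=T[:3,:3];return -R.T@T[:3,3],R.T@d
def onz(c,u,v,z):
    o,d=ray(c,u,v);return o+d*(z-o[2])/d[2]
def dep(c,u,v):
    o,d=ray(c,u,v);return o+d*float(c['range_z'][int(v),int(u)])
def proj(c,p):
    T=np.array(c['world_to_cam']);q=T[:3,:3]@p+T[:3,3];w=c['K']@np.array([q[0],-q[1],-q[2]]);return w[:2]/w[2]
E
python3 - <<'E'
from h import *
for n in ['scene','top','wrist']:
    c=vision.read_camera(n);save(n+'0',c);np.savez('pics/'+n+'0.npz',**c)
    print(n,c['K'].tolist(),np.round(c['world_to_cam'],3).tolist(),[k for k in c])
print(ctrl.get_state())
E
```

```text
scene [[521.2288247749502, 0.0, 273.0975800631957], [0.0, 521.2288247749502, 208.70744464993808], [0.0, 0.0, 1.0]] [[-0.007, 1.0, 0.013, -0.03], [-0.686, -0.014, 0.727, 0.318], [0.727, -0.004, 0.686, -1.909], [0.0, 0.0, 0.0, 1.0]] ['img', 'range_z', 'K', 'world_to_cam']
top [[477.0257156879918, 0.0, 277.45306324878857], [0.0, 477.0257156879918, 209.03404909002046], [0.0, 0.0, 1.0]] [[0.006, -1.0, -0.003, 0.038], [0.988, 0.005, 0.152, -0.522], [-0.152, -0.003, 0.988, -1.316], [0.0, 0.0, 0.0, 1.0]] ['img', 'range_z', 'K', 'world_to_cam']
wrist [[309.51264206642423, 0.0, 284.9892744335072], [0.0, 309.51264206642423, 207.55263003910923], [0.0, 0.0, 1.0]] [[0.411, 0.912, -0.002, -0.674], [-0.863, 0.389, -0.322, 0.043], [-0.292, 0.134, 0.947, -0.38], [0.0, 0.0, 0.0, 1.0]] ['img', 'range_z', 'K', 'world_to_cam']
{'time': 0.15, 'qpos': array([ 9.96981412e-01,  2.87005266e-01,  1.57785809e+00, -1.29419271e-05,
        1.27859694e+00, -1.50020392e-01]), 'dq': array([-0.00014284, -0.00275843, -0.00276041, -0.00189999,  0.00143063,
        0.00029612]), 'joint_efforts': array([ 8.82347667e-04, -4.06604326e+01, -2.93143505e+01, -1.22291176e-04,
        3.98553646e-03,  1.05156255e-05]), 'eef_pos': array([0.27727915, 0.61485161, 0.23022679]), 'tcp_rot': array([ 0.14809479,  0.69152106, -0.14933297,  0.69106166]), 'contact_force': array([ 0.24394504, -0.44228974,  0.42701964]), 'wrist_torque': array([ 0.01995732, -0.02110369,  0.00857605]), 'opening': 1.0015092435715374}
```

View pics/top0.png

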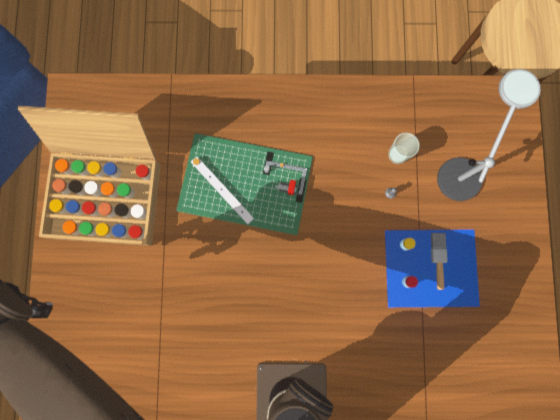

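View pics/scene0.png

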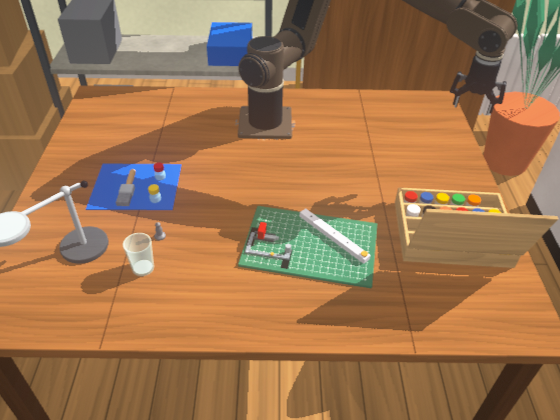

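View pics/wrist0.png

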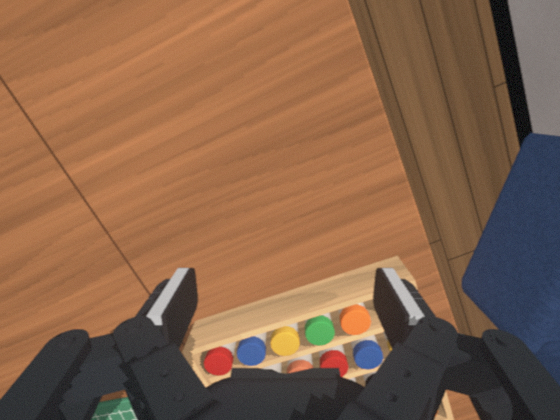

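The top view shows the green tile at about (180–313, 135–235), the pin near (197,161), the blank's free end near (245,217), and the red handle near (292,187). Next I'll measure the tile.

Run:
```python
from h import *
for n in ['top','scene']:
    c=dict(np.load(f'pics/{n}0.npz'));im=c['img'];hsv=cv2.cvtColor(im,cv2.COLOR_RGB2HSV)
    m=cv2.inRange(hsv,(65,90,40),(90,255,255));m=cv2.morphologyEx(m,cv2.MORPH_CLOSE,np.ones((7,7)))
    cs,_=cv2.findContours(m,0,1);k=max(cs,key=cv2.contourArea);h=cv2.convexHull(k)
    a=cv2.approxPolyDP(h,6,True)[:,0];P=np.array([onz(c,*p,.01) for p in a]);print(n,a.tolist(),P.round(4).tolist())
    P2=np.array([onz(c,*p,.01)[:2] for p in h[:,0].astype(float)],np.float32);print(cv2.minAreaRect(P2))
    # red handle, low sat white strip
    r=cv2.inRange(hsv,(0,150,80),(6,255,255))|cv2.inRange(hsv,(174,150,80),(180,255,255))
    mm=np.zeros_like(m);cv2.fillConvexPoly(mm,h,255)
    ys,xs=np.nonzero(r&mm);print('red',xs.min(),xs.max(),ys.min(),ys.max(),xs.mean(),ys.mean(),onz(c,xs.mean(),ys.mean(),.05),dep(c,xs.mean(),ys.mean()))
    x0,y0,w,hh=cv2.boundingRect(h);x0-=8;y0-=8;w+=16;hh+=16
    cr=cv2.resize(im[y0:y0+hh,x0:x0+w],None,fx=5,fy=5,interpolation=cv2.INTER_CUBIC);print(x0,y0,cr.shape)
    cv2.imwrite(f'pics/{n}crop.png',cr[:,:,::-1])
```

```text
top [[195, 135], [311, 157], [296, 231], [178, 210]] [[0.7487, 0.2883, 0.01], [0.683, -0.0569, 0.01], [0.463, -0.0125, 0.01], [0.5225, 0.3305, 0.01]]
((0.6039960384368896, 0.1382739543914795), (0.35439205169677734, 0.23470653593540192), 78.78128051757812)
red 288 295 180 194 291.33720930232556 186.91860465116278 [0.58450395 0.00216782 0.05      ] [0.58403996 0.00222767 0.05230212]
169 127 (570, 755, 3)
scene [[375, 224], [370, 285], [239, 263], [257, 243], [337, 218]] [[0.5323, 0.3302, 0.01], [0.7568, 0.2869, 0.01], [0.6882, -0.0568, 0.01], [0.614, -0.0106, 0.01], [0.5095, 0.2215, 0.01]]
((0.6114695072174072, 0.13812312483787537), (0.35313183069229126, 0.23470638692378998), 78.40487670898438)Traceback (most recent call last):
  File "<stdin>", line 11, in <module>
    return umr_minimum(a, axis, None, out, keepdims, initial, where)
ValueError: zero-size array to reduction operation minimum which has no identity
```

Run:
```python
from h import *
c=dict(np.load('pics/top0.npz'))
for uv in [(90,115),(150,150),(40,235),(155,240),(150,110)]: print(uv,dep(c,*uv).round(3))
```

```text
(90, 115) [0.723 0.506 0.251]
(150, 150) [0.672 0.39  0.118]
(40, 235) [0.443 0.702 0.058]
(155, 240) [ 0.436  0.397 -0.004]
(150, 110) [0.829 0.428 0.002]
```

```bash
cat >> h.py <<'E'
from scipy.spatial.transform import Rotation as Rn
def rel(p_t,R_t):
    s=ctrl.get_state();R=Rn.from_quat(s['tcp_rot']);p=s['eef_pos']
    return (R.inv().apply(np.array(p_t)-p)).round(4),(R.inv()*R_t).as_rotvec().round(4)
def down(yaw): # tool x down, tool z horizontal axis at heading yaw (world)
    z=np.array([np.cos(yaw),np.sin(yaw),0]);x=np.array([0,0,-1.]);y=np.cross(z,x)
    return Rn.from_matrix(np.stack([x,y,z],1))
E
python3 - <<'E'
from h import *
s=ctrl.get_state();R=Rn.from_quat(s['tcp_rot']).as_matrix();print(R.round(3))
c=dict(np.load('pics/wrist0.npz'));T=c['world_to_cam'];print('cam in tool',R.T@(-T[:3,:3].T@T[:3,3]-s['eef_pos']),'look',R.T@(-T[2,:3]))
y=np.radians(-101.3)
for d in [y,y+np.pi,y+np.pi/2,y-np.pi/2]:
    print(d,rel([.5,.12,.33],down(d)))
E
```

```text
[[-0.001  0.411  0.912]
 [-0.002  0.912 -0.411]
 [-1.    -0.002 -0.   ]]
cam in tool [-0.14231512 -0.00048512 -0.08147896] look [ 9.46813304e-01 -1.07035884e-04  3.21783398e-01]
-1.7680185322702557 (array([-0.0992, -0.3597,  0.4065]), array([1.3442e+00, 1.0000e-03, 1.7000e-03]))
1.3735741213195374 (array([-0.0992, -0.3597,  0.4065]), array([-1.7974e+00, -1.9000e-03,  1.1000e-03]))
-0.19722220547535918 (array([-0.0992, -0.3597,  0.4065]), array([-0.2266, -0.0005,  0.0018]))
-3.3388148590651525 (array([-0.0992, -0.3597,  0.4065]), array([2.915e+00, 2.600e-03, 7.000e-04]))
```

View pics/topcrop.png

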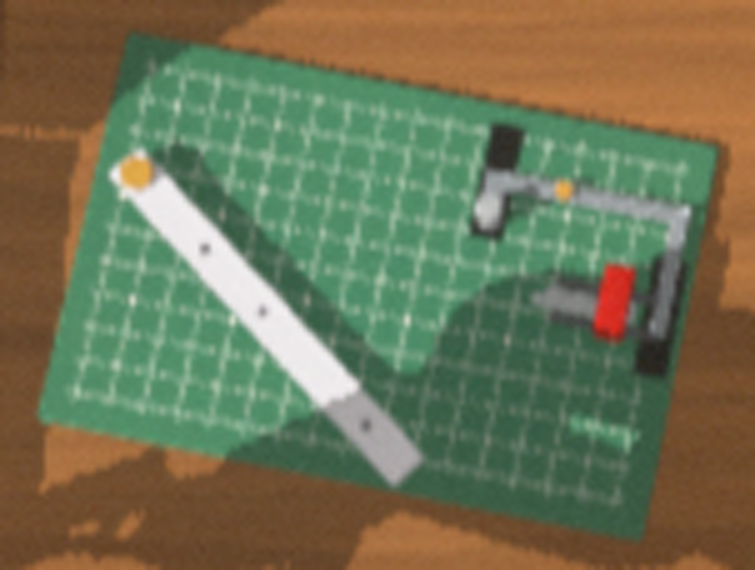

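Run:
```python
from h import *
print(rel([.52,.13,.32],down(np.radians(-11.3))))
```

```text
(array([-0.0893, -0.3423,  0.4206]), array([-0.2266, -0.0005,  0.0018]))
```

play_rows(
  claw=[255,255,255,255,255,255,255,255,255,255,255,255,255,255,255,255],
  travel=[
    [-0.05,0,0],
    [-0.09,0,0],
    [-0.09,-0.034,0.042],
    [-0.09,-0.068,0.084],
    [-0.09,-0.1,0.126],
    [-0.09,-0.136,0.168],
    [-0.09,-0.17,0.21],
    [-0.09,-0.204,0.252],
    [-0.09,-0.238,0.294],
    [-0.09,-0.272,0.336],
    [-0.09,-0.306,0.378],
    [-0.09,-0.342,0.42],
    [-0.09,-0.342,0.42],
    [-0.09,-0.342,0.42],
    [-0.09,-0.342,0.42],
    [-0.09,-0.342,0.42],
  ],
  dr=[
    [0,0,0],
    [0,0,0],
    [-0.05,0,0],
    [-0.1,0,0],
    [-0.15,0,0],
    [-0.2,0,0],
    [-0.227,0,0],
    [-0.227,0,0],
    [-0.227,0,0],
    [-0.227,0,0],
    [-0.227,0,0],
    [-0.227,0,0],
    [-0.227,0,0],
    [-0.227,0,0],
    [-0.227,0,0],
    [-0.227,0,0],
  ],
)

```text
time: 1.75
eef_pos: [0.5191, 0.1314, 0.3205]
tcp_rot: [0.069, 0.704, -0.07, 0.703]
contact_force: [0.2, 0.4, 0.9]
opening: -0.001
```

Run:
```python
from h import *
c=vision.read_camera('wrist');save('wrist1',c);np.savez('pics/wrist1.npz',**c)
s=ctrl.get_state();print(s)
```

```text
{'time': 1.8, 'qpos': array([ 5.94788057e-02, -8.03144340e-02,  1.81187621e+00, -1.15289706e-03,
        1.41155869e+00, -1.31596414e+00]), 'dq': array([ 0.00985607, -0.00142192, -0.00249624, -0.00399229, -0.00135492,
       -0.00241242]), 'joint_efforts': array([-4.88304254e-01, -2.69663215e+01, -3.03445601e+01, -1.86491670e-02,
       -1.33128284e-03,  1.84842618e-03]), 'eef_pos': array([0.51898723, 0.13169965, 0.32059582]), 'tcp_rot': array([ 0.06841143,  0.70421284, -0.0693754 ,  0.70327179]), 'contact_force': array([-0.16668387,  0.71785004, -0.37000652]), 'wrist_torque': array([0.03781244, 0.01012365, 0.01160423]), 'opening': 0.00018667514741755649}
```

View pics/wrist1.png

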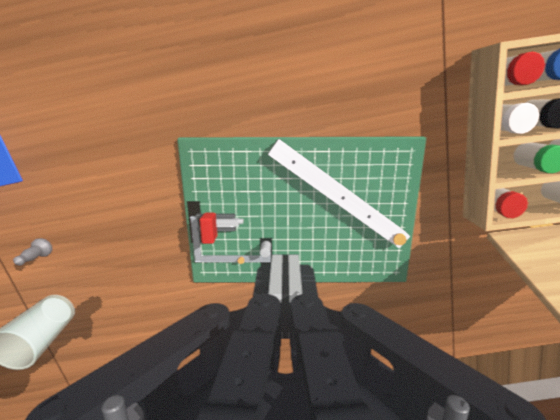

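The wrist view shows the tile at (180–425, 137–283), the pin at (400,239), the free end at (276,148), the red handle at (208,228), the post at (266,250), and the tongue tip at (241,222).

Run:
```python
from h import *
c=dict(np.load('pics/wrist1.npz'));im=c['img'];hsv=cv2.cvtColor(im,cv2.COLOR_RGB2HSV)
m=cv2.inRange(hsv,(65,80,30),(90,255,255));m[284:]=0
m=cv2.morphologyEx(m,cv2.MORPH_OPEN,np.ones((3,3)));m=cv2.morphologyEx(m,cv2.MORPH_CLOSE,np.ones((9,9)))
k=max(cv2.findContours(m,0,1)[0],key=cv2.contourArea);h=cv2.convexHull(k)
a=cv2.approxPolyDP(h,8,True)[:,0];print(a.tolist())
P2=np.array([onz(c,*p,.01)[:2] for p in h[:,0].astype(float)],np.float32);print(cv2.minAreaRect(P2),[onz(c,*p,.01).round(4).tolist() for p in a])
print('tile depth',dep(c,300,270),dep(c,230,170))
w=cv2.inRange(hsv,(0,0,110),(180,60,255));w[255:]=0;w[:,:260]=0;w[:,412:]=0
w=cv2.morphologyEx(w,cv2.MORPH_OPEN,np.ones((5,5)))
k=max(cv2.findContours(w,0,1)[0],key=cv2.contourArea);print('strip',cv2.boundingRect(k),cv2.contourArea(k))
P=np.array([onz(c,*p,.028)[:2] for p in k[:,0].astype(float)],np.float32);r=cv2.minAreaRect(P);print(r,cv2.boxPoints(r))
print('strip depth',dep(c,343,197),dep(c,280,152))
o=cv2.inRange(hsv,(10,110,120),(28,255,255));o[:,:385]=0;o[:,412:]=0;o[:225]=0;o[252:]=0
ys,xs=np.nonzero(o);pu=(xs.mean(),ys.mean());print('pin',len(xs),pu,onz(c,*pu,.034),dep(c,*pu))
r=cv2.inRange(hsv,(0,150,60),(6,255,255))|cv2.inRange(hsv,(174,150,60),(180,255,255));r[:,:180]=0;r[:,230:]=0;r[:190]=0
ys,xs=np.nonzero(r);print('red',xs.min(),xs.max(),ys.min(),ys.max())
print('red top depth',[dep(c,u,v).round(4).tolist() for u,v in[(208,220),(208,228),(207,235)]])
cv2.imwrite('pics/w1crop.png',cv2.resize(im[185:285,180:300],None,fx=6,fy=6,interpolation=cv2.INTER_CUBIC)[:,:,::-1])
```

```text
[[424, 138], [408, 257], [385, 280], [319, 281], [203, 248], [185, 198], [182, 139]]
((0.6059041023254395, 0.13741257786750793), (0.35469526052474976, 0.23668862879276276), 79.07886505126953) [[0.5247, 0.3324, 0.01], [0.7119, 0.2966, 0.01], [0.7478, 0.2558, 0.01], [0.7282, 0.1469, 0.01], [0.6314, -0.0274, 0.01], [0.5446, -0.0309, 0.01], [0.4585, -0.0089, 0.01]]
tile depth [0.51434749 0.13890685 0.33322183] [0.51584449 0.04748629 0.00975239]
strip (267, 140, 137, 103) 3105.0
((0.5774608850479126, 0.1962583065032959), (0.2387721836566925, 0.03795694559812546), 42.94879913330078) [[0.47714382 0.12880678]
 [0.50300556 0.10102372]
 [0.67777795 0.26370984]
 [0.6519162  0.29149288]]
strip depth [0.58371072 0.20397997 0.02856132] [0.50158697 0.1265212  0.02794372]
pin 102 (np.float64(399.38235294117646), np.float64(238.9313725490196)) [0.66425244 0.27801867 0.034     ] [0.66345321 0.27755266 0.03552356]
red 199 216 213 242
red top depth [[0.5725, 0.0081, 0.0523], [0.5839, 0.0051, 0.0534], [0.5943, 0.0006, 0.0531]]
```

View pics/w1crop.png

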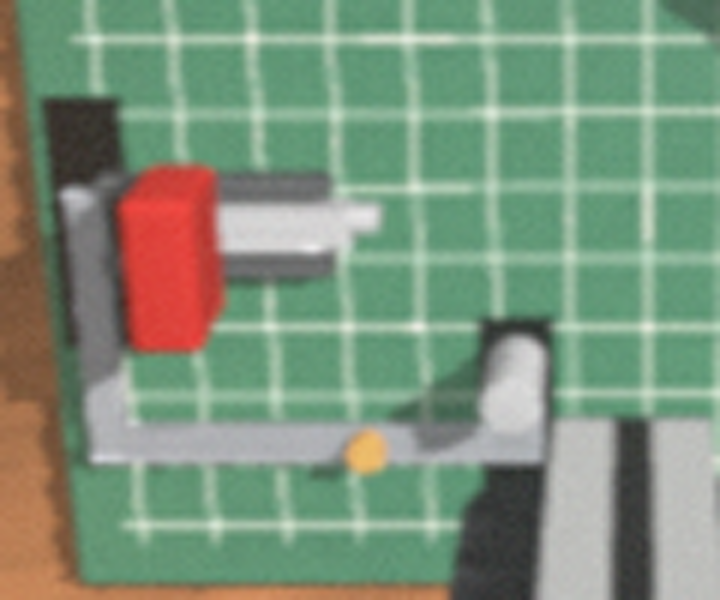

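```bash
cat >> h.py <<'E'
TH=np.radians(-101.0);TC=np.array([.6059,.1374])
XH=np.array([np.cos(TH),np.sin(TH)]);YH=np.array([-np.sin(TH),np.cos(TH)])
def t2w(x,y,z): return np.append(TC+(XH*x+YH*y)/1000,z/1000+.01)
def w2t(p): d=np.asarray(p)[:2]-TC;return np.array([d@XH,d@YH])*1000
E
python3 - <<'E'
from h import *
c=dict(np.load('pics/wrist1.npz'));im=c['img']
f=lambda x,y,z:w2t(onz(c,180+x/6-.5,185+y/6-.5,z+.01)).round(1)
print('post top c (55,?)',f(512,405,.028),f(517,355,.028),'dep',dep(c,265,251).round(4),dep(c,266,244).round(4))
print('post base edge',f(517,335,.0))
print('tongue tip',f(380,216,.010),'near/far edge',f(360,205,.01),f(360,232,.01),'handle top corners',f(122,195,.043),f(190,200,.043),f(130,350,.043),f(197,350,.043))
print('pin',w2t([.6643,.278]),'strip tip corner',w2t([.4771,.1288]),w2t([.503,.101]))
print('frame outer',f(62,190,.01),f(125,400,.01),'frame bar edges',f(85,250,.01),f(120,250,.01))
for d in [(199,216),(205,230),(197,220)]:print(dep(c,*d),w2t(dep(c,*d)))
# grid line angle via hough of strip edges
t=dict(np.load('pics/top0.npz'))
for n,(u,v,z) in {'post':(169+489/5-.5,127+210/5-.5,.038),'postbody':(169+489/5-.5,127+208/5-.5,.034),'handle':(291.3,186.9,.053),'pin':(169+137/5-.5,127+172/5-.5,.034),'tip':(169+407/5-.5,127+472/5-.5,.028),'tongue':(169+535/5-.5,127+298/5-.5,.02)}.items(): print('top',n,w2t(onz(t,u,v,z)).round(1))
E
```

```text
post top c (55,?) [54.9 49.8] [53.3 35.8] dep [0.6421 0.0748 0.0392] [0.6379 0.0764 0.024 ]
post base edge [55.2 43.2]
tongue tip [88.7  5.2] near/far edge [93.6  2.2] [94.   9.6] handle top corners [144.3 -13. ] [128.4 -11.7] [146.1  27.1] [129.8  27.2]
pin [-149.16002732   30.49928276] strip tip corner [  33.01819238 -124.79262387] [ 55.3654751  -94.06398975]
frame outer [169.3  -2.1] [158.6  57.1] frame bar edges [165.   14.3] [156.   14.4]
[ 0.57415652 -0.01475176  0.01937153] [155.41324954  -2.12834238]
[ 5.86695115e-01 -5.72181316e-04  5.16706603e-02] [139.10170859   7.47429593]
[ 0.58190581 -0.02202213  0.01293835] [161.07140864   6.86582734]
top post [55.5 46.2]
top postbody [54.9 48.3]
top handle [136.8   4.2]
top pin [-149.7   29.3]
top tip [  39.4 -111. ]
top tongue [90.8  4.2]
```

Run:
```python
from h import *
R=down(TH+np.pi/2)
print(rel(t2w(8,-142,80),R),rel(t2w(8,-142,9),R))
```

```text
(array([ 0.2306,  0.0143, -0.0575]), array([-0.0032, -0.0012,  0.0015])) (array([ 0.3016,  0.0144, -0.0575]), array([-0.0032, -0.0012,  0.0015]))
```

play_rows(
  claw=[255,255,255,255,255,255,255,255,255,255,255,255],
  travel=[
    [0.04,0.005,-0.03],
    [0.09,0.014,-0.057],
    [0.14,0.014,-0.057],
    [0.19,0.014,-0.057],
    [0.225,0.014,-0.057],
    [0.25,0.014,-0.057],
    [0.27,0.014,-0.057],
    [0.285,0.014,-0.057],
    [0.295,0.014,-0.057],
    [0.301,0.014,-0.057],
    [0.301,0.014,-0.057],
    [0.301,0.014,-0.057],
  ],
  dr=[
    [-0.003,-0.001,0.001],
    [-0.003,-0.001,0.001],
    [-0.003,-0.001,0.001],
    [-0.003,-0.001,0.001],
    [-0.003,-0.001,0.001],
    [-0.003,-0.001,0.001],
    [-0.003,-0.001,0.001],
    [-0.003,-0.001,0.001],
    [-0.003,-0.001,0.001],
    [-0.003,-0.001,0.001],
    [-0.003,-0.001,0.001],
    [-0.003,-0.001,0.001],
  ],
)

```text
time: 3.0
eef_pos: [0.4659, 0.1565, 0.0204]
tcp_rot: [0.068, 0.703, -0.068, 0.704]
contact_force: [0.8, -0.1, 0.2]
opening: -0.001
```

Run:
```python
from h import *
c=vision.read_camera('wrist');save('wrist2',c);np.savez('pics/wrist2.npz',**c)
s=ctrl.get_state();print(s['eef_pos'],w2t(s['eef_pos']),s['contact_force'])
R=down(TH+np.pi/2)
for x,y in [(20,-100),(32,-60),(40,-20),(48,0),(50,10)]: print(x,y,rel(t2w(x,y,9),R))
```

```text
[0.46615758 0.15637642 0.02059548] [   8.03633723 -140.79583441] [0.35144302 0.49439094 0.09710926]
20 -100 (array([ 0.0017, -0.012 ,  0.0408]), array([ 0.0002,  0.0017, -0.0001]))
32 -60 (array([ 0.0017, -0.024 ,  0.0808]), array([ 0.0002,  0.0017, -0.0001]))
40 -20 (array([ 0.0018, -0.032 ,  0.1208]), array([ 0.0002,  0.0017, -0.0001]))
48 0 (array([ 0.0018, -0.04  ,  0.1408]), array([ 0.0002,  0.0017, -0.0001]))
50 10 (array([ 0.0018, -0.042 ,  0.1508]), array([ 0.0002,  0.0017, -0.0001]))
```

View pics/wrist2.png

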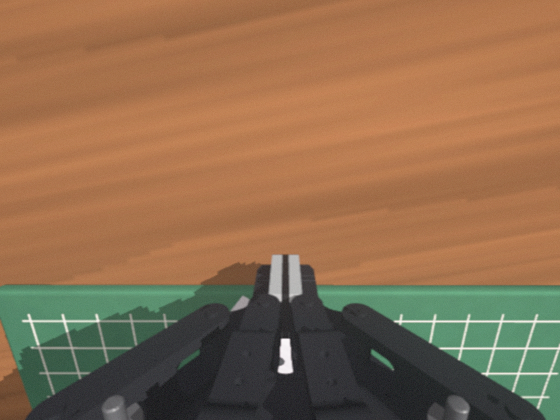

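The wrist view shows the shut fingers below the tile edge, with the blank's end corner just visible near (243,300). They're clear of the blank, so I'll start the slow sweep.

play_rows(
  claw=[255,255,255,255,255,255,255,255,255,255,255,255,255,255,255,255,255,255,255,255],
  travel=[
    [0.001,0,0.003],
    [0.001,-0.001,0.006],
    [0.001,-0.002,0.009],
    [0.001,-0.003,0.012],
    [0.001,-0.004,0.015],
    [0.001,-0.005,0.018],
    [0.001,-0.006,0.022],
    [0.001,-0.008,0.026],
    [0.001,-0.009,0.031],
    [0.001,-0.011,0.036],
    [0.001,-0.012,0.041],
    [0.001,-0.014,0.046],
    [0.001,-0.016,0.052],
    [0.001,-0.018,0.058],
    [0.001,-0.02,0.064],
    [0.001,-0.022,0.07],
    [0.001,-0.024,0.076],
    [0.001,-0.025,0.082],
    [0.001,-0.026,0.087],
    [0.001,-0.027,0.091],
  ],
  dr=[
    [0,0,0],
    [0,0,0],
    [0,0,0],
    [0,0,0],
    [0,0,0],
    [0,0,0],
    [0,0,0],
    [0,0,0],
    [0,0,0],
    [0,0,0],
    [0,0,0],
    [0,0,0],
    [0,0,0],
    [0,0,0],
    [0,0,0],
    [0,0,0],
    [0,0,0],
    [0,0,0],
    [0,0,0],
    [0,0,0],
  ],
)

```text
time: 5.05
eef_pos: [0.5508, 0.1123, 0.0198]
tcp_rot: [0.068, 0.703, -0.068, 0.704]
contact_force: [-0.9, 0.6, 0.8]
opening: -0.0
```

Run:
```python
from h import *
c=vision.read_camera('top');save('top3',c);
cv2.imwrite('pics/top3c.png',cv2.resize(c['img'][120:245,165:325],None,fx=5,fy=5)[:,:,::-1])
s=ctrl.get_state();print(s['eef_pos'],w2t(s['eef_pos']),s['contact_force'])
```

```text
[0.55137352 0.11213995 0.01989767] [ 35.20009094 -48.70483409] [ 0.26585253 -0.49495585  0.44011295]
```

View pics/top3c.png

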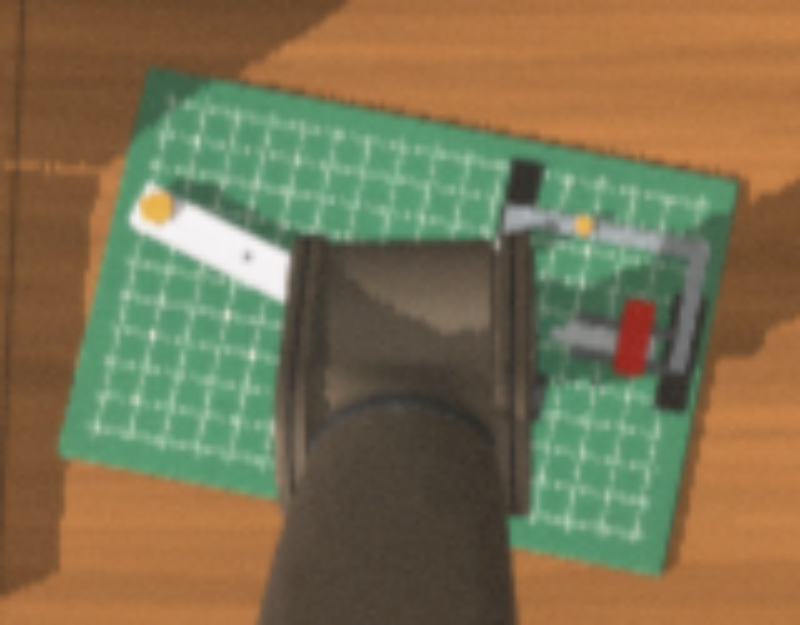

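The top view shows the blank swung with the fingers, its visible part running from (157,207) to (285,275). The force reading stays within noise, so I'll continue.

play_rows(
  claw=[255,255,255,255,255,255,255,255,255,255,255,255,255,255],
  travel=[
    [0.001,-0.002,0.004],
    [0.001,-0.004,0.008],
    [0.001,-0.006,0.012],
    [0.001,-0.008,0.016],
    [0.001,-0.01,0.02],
    [0.001,-0.012,0.024],
    [0.001,-0.013,0.027],
    [0.001,-0.014,0.03],
    [0.001,-0.015,0.033],
    [0.001,-0.016,0.035],
    [0.001,-0.017,0.037],
    [0.001,-0.018,0.039],
    [0.001,-0.018,0.04],
    [0.001,-0.018,0.04],
  ],
  dr=[
    [0,0,0],
    [0,0,0],
    [0,0,0],
    [0,0,0],
    [0,0,0],
    [0,0,0],
    [0,0,0],
    [0,0,0],
    [0,0,0],
    [0,0,0],
    [0,0,0],
    [0,0,0],
    [0,0,0],
    [0,0,0],
  ],
)

```text
time: 6.5
eef_pos: [0.5874, 0.0867, 0.019]
tcp_rot: [0.068, 0.703, -0.068, 0.705]
contact_force: [-0.5, -0.4, 0.4]
opening: -0.004
```

Run:
```python
from h import *
c=vision.read_camera('scene');save('scene4',c)
cv2.imwrite('pics/scene4c.png',cv2.resize(c['img'][170:300,220:400],None,fx=4,fy=4,interpolation=2)[:,:,::-1])
s=ctrl.get_state();print(s['eef_pos'],w2t(s['eef_pos']),s['contact_force'])
```

```text
[0.58739652 0.08676935 0.01905288] [53.2310541  -8.50273206] [-0.27003567  0.99407975 -0.34166622]
```

View pics/scene4c.png

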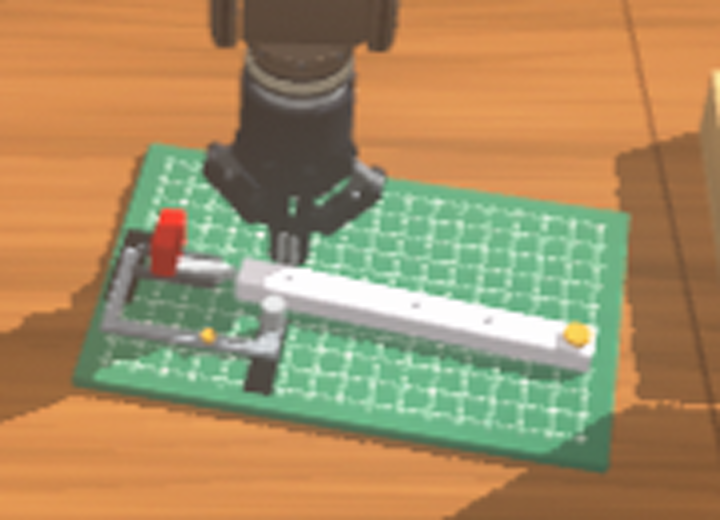

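The scene view shows the fingers opposite the post, with the blank a few mm short of it. I'll creep in from here.

play_rows(
  claw=[255,255,255,255,255,255,255],
  travel=[
    [0,-0.001,0.001],
    [0,-0.001,0.002],
    [0,-0.001,0.003],
    [0,-0.001,0.004],
    [0,-0.001,0.005],
    [0,-0.001,0.006],
    [0,-0.001,0.006],
  ],
  dr=[
    [0,0,0],
    [0,0,0],
    [0,0,0],
    [0,0,0],
    [0,0,0],
    [0,0,0],
    [0,0,0],
  ],
)

```text
time: 7.25
eef_pos: [0.5933, 0.0846, 0.0191]
tcp_rot: [0.068, 0.703, -0.068, 0.705]
contact_force: [0.4, -0.1, 0.3]
opening: 0.001
```

Run:
```python
from h import *
c=vision.read_camera('scene')
cv2.imwrite('pics/scene5c.png',cv2.resize(c['img'][170:300,220:400],None,fx=4,fy=4,interpolation=2)[:,:,::-1])
s=ctrl.get_state();print(s['eef_pos'],w2t(s['eef_pos']),s['contact_force'])
```

```text
[0.59331724 0.08463353 0.0191426 ] [54.19790606 -2.28326547] [-0.33308665  0.0994132  -0.3994264 ]
```

View pics/scene5c.png

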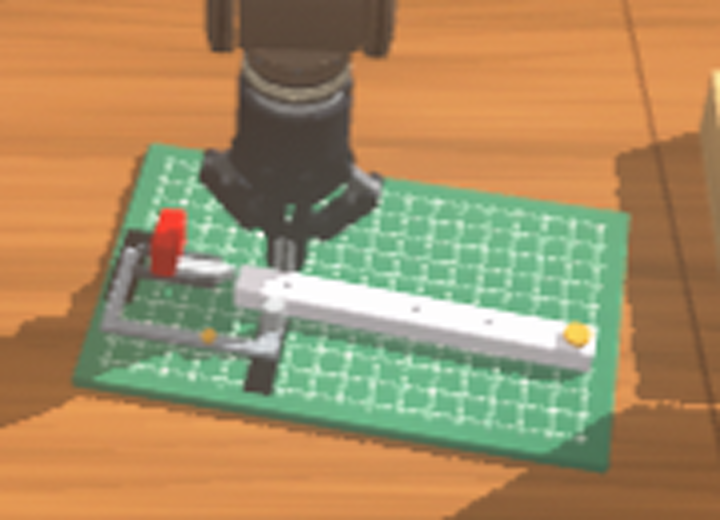

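It's still a few mm off, so I'll take finer steps.

play_rows(
  claw=[255,255,255,255],
  travel=[
    [0,0,0.0005],
    [0,0,0.001],
    [0,0,0.0015],
    [0,0,0.002],
  ],
  dr=[
    [0,0,0],
    [0,0,0],
    [0,0,0],
    [0,0,0],
  ],
)

```text
time: 7.7
eef_pos: [0.5953, 0.0842, 0.0191]
tcp_rot: [0.068, 0.703, -0.068, 0.705]
contact_force: [-0.8, -0.5, 0.2]
opening: -0.0
```

play_rows(
  claw=[255,255,255],
  travel=[
    [0,0,0.0005],
    [0,0,0.001],
    [0,0,0.0015],
  ],
  dr=[
    [0,0,0],
    [0,0,0],
    [0,0,0],
  ],
)

```text
time: 8.0
eef_pos: [0.5968, 0.0839, 0.0191]
tcp_rot: [0.068, 0.703, -0.068, 0.705]
contact_force: [-0.3, 0.2, -0.1]
opening: 0.002
```

play_rows(
  claw=[255,255],
  travel=[
    [0,0,0.0005],
    [0,0,0.001],
  ],
  dr=[
    [0,0,0],
    [0,0,0],
  ],
)

```text
time: 8.2
eef_pos: [0.5978, 0.0837, 0.0191]
tcp_rot: [0.068, 0.703, -0.068, 0.705]
contact_force: [0.2, -0.5, 0.1]
opening: -0.003
```

play_rows(
  claw=[255,255],
  travel=[
    [0,0,0.0005],
    [0,0,0.001],
  ],
  dr=[
    [0,0,0],
    [0,0,0],
  ],
)

```text
time: 8.4
eef_pos: [0.5988, 0.0835, 0.0192]
tcp_rot: [0.068, 0.703, -0.068, 0.705]
contact_force: [-0.0, -0.3, 0.1]
opening: 0.002
```

play_rows(
  claw=[255,255],
  travel=[
    [0,0,0.0005],
    [0,0,0.001],
  ],
  dr=[
    [0,0,0],
    [0,0,0],
  ],
)

```text
time: 8.6
eef_pos: [0.5999, 0.0833, 0.0191]
tcp_rot: [0.068, 0.703, -0.068, 0.705]
contact_force: [-0.9, -0.9, 0.3]
opening: 0.0
```

Run:
```python
from h import *
c=vision.read_camera('scene')
cv2.imwrite('pics/scene6c.png',cv2.resize(c['img'][220:280,235:325],None,fx=8,fy=8,interpolation=2)[:,:,::-1])
s=ctrl.get_state();print(s['eef_pos'],w2t(s['eef_pos']),s['contact_force'])
```

```text
[0.59994234 0.08332199 0.01915773] [54.22121941  4.47037435] [-0.87544816 -0.06335419 -0.88727146]
```

View pics/scene6c.png

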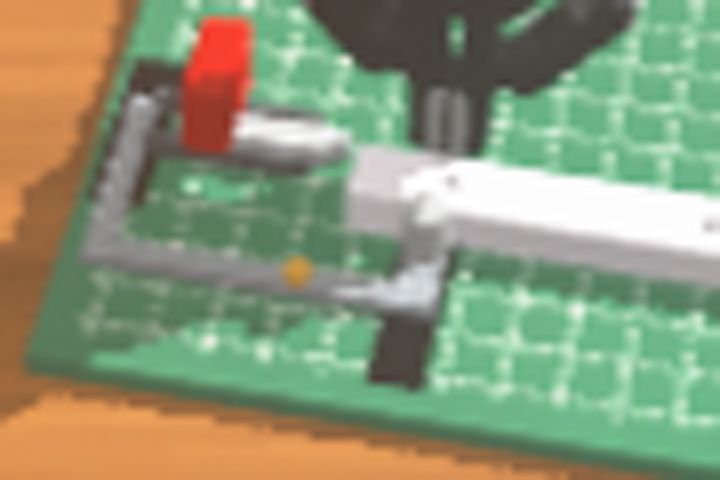

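play_rows(
  claw=[255,255],
  travel=[
    [0,0,0.0005],
    [0,0,0.001],
  ],
  dr=[
    [0,0,0],
    [0,0,0],
  ],
)

```text
time: 8.85
eef_pos: [0.601, 0.0831, 0.0191]
tcp_rot: [0.068, 0.703, -0.068, 0.705]
contact_force: [-1.0, -0.9, -0.0]
opening: 0.001
```

play_rows(
  claw=[255,255],
  travel=[
    [0,0,0.0005],
    [0,0,0.001],
  ],
  dr=[
    [0,0,0],
    [0,0,0],
  ],
)

```text
time: 9.05
eef_pos: [0.6018, 0.083, 0.0191]
tcp_rot: [0.068, 0.703, -0.068, 0.705]
contact_force: [-1.3, -0.2, 0.7]
opening: 0.006
```

play_rows(
  claw=[255,255],
  travel=[
    [0,0,0.0005],
    [0,0,0.001],
  ],
  dr=[
    [0,0,0],
    [0,0,0],
  ],
)

```text
time: 9.25
eef_pos: [0.6018, 0.083, 0.0189]
tcp_rot: [0.068, 0.704, -0.068, 0.704]
contact_force: [-3.6, 0.3, 1.7]
opening: -0.003
```

Contact: the fingers stopped advancing and the force is rising. I'll ramp up gradually, since offsets are counted from the measured pose.

play_rows(
  claw=[255,255,255],
  travel=[
    [0,0,0.001],
    [0,0,0.0015],
    [0,0,0.0015],
  ],
  dr=[
    [0,0,0],
    [0,0,0],
    [0,0,0],
  ],
)

```text
time: 9.55
eef_pos: [0.6018, 0.083, 0.0184]
tcp_rot: [0.068, 0.705, -0.068, 0.702]
contact_force: [-5.1, 0.3, 2.6]
opening: -0.005
```

play_rows(
  claw=[255,255,255,255],
  travel=[
    [0,0,0.0015],
    [0,0,0.002],
    [0,0,0.0025],
    [0,0,0.0025],
  ],
  dr=[
    [0,0,0],
    [0,0,0],
    [0,0,0],
    [0,0,0],
  ],
)

```text
time: 9.95
eef_pos: [0.6018, 0.083, 0.0176]
tcp_rot: [0.068, 0.708, -0.068, 0.7]
contact_force: [-7.6, 0.9, 3.4]
opening: -0.001
```

play_rows(
  claw=[255,255,255,255],
  travel=[
    [0,0,0.0025],
    [-0.0005,0,0.003],
    [-0.0005,0,0.003],
    [-0.0005,0,0.003],
  ],
  dr=[
    [0,0,0],
    [0,0,0],
    [0,0,0],
    [0,0,0],
  ],
)

```text
time: 10.35
eef_pos: [0.6018, 0.0831, 0.0168]
tcp_rot: [0.068, 0.71, -0.068, 0.697]
contact_force: [-7.0, 1.7, 2.5]
opening: 0.003
```

play_rows(
  claw=[255,255,255,255],
  travel=[
    [-0.001,0,0.003],
    [-0.001,0,0.0035],
    [-0.001,0,0.0035],
    [-0.001,0,0.0035],
  ],
  dr=[
    [0,0,0],
    [0,0,0],
    [0,0,0],
    [0,0,0],
  ],
)

```text
time: 10.75
eef_pos: [0.6017, 0.0831, 0.0167]
tcp_rot: [0.068, 0.714, -0.068, 0.694]
contact_force: [-10.4, 2.1, 4.9]
opening: -0.004
```

The horizontal push is about 10.6 N. I'll hold it for roughly a second.

play_rows(
  claw=[255,255,255,255,255],
  travel=[
    [-0.001,0,0.0033],
    [-0.001,0,0.0033],
    [-0.001,0,0.0033],
    [-0.001,0,0.0033],
    [-0.001,0,0.0033],
  ],
  dr=[
    [0,0,0],
    [0,0,0],
    [0,0,0],
    [0,0,0],
    [0,0,0],
  ],
)

```text
time: 11.25
eef_pos: [0.6017, 0.0832, 0.0167]
tcp_rot: [0.068, 0.717, -0.067, 0.691]
contact_force: [-9.0, 1.0, 4.1]
opening: -0.002
```

play_rows(
  claw=[255,255,255,255,255,255],
  travel=[
    [-0.001,0,0.0033],
    [-0.001,0,0.0033],
    [-0.001,0,0.0033],
    [-0.001,0,0.0033],
    [-0.001,0,0.0033],
    [-0.001,0,0.0033],
  ],
  dr=[
    [0,0,0],
    [0,0,0],
    [0,0,0],
    [0,0,0],
    [0,0,0],
    [0,0,0],
  ],
)

```text
time: 11.85
eef_pos: [0.6016, 0.0831, 0.0167]
tcp_rot: [0.067, 0.72, -0.067, 0.687]
contact_force: [-8.9, 1.7, 5.0]
opening: -0.002
```

play_rows(
  claw=[255,255,255,255,255,255,255,255],
  travel=[
    [-0.001,0,0.0035],
    [-0.001,0,0.0035],
    [-0.001,0,0.0035],
    [-0.001,0,0.0035],
    [-0.001,0,0.0035],
    [-0.001,0,0.0035],
    [-0.001,0,0.0035],
    [-0.001,0,0.0035],
  ],
  dr=[
    [0,0,0],
    [0,0,0],
    [0,0,0],
    [0,0,0],
    [0,0,0],
    [0,0,0],
    [0,0,0],
    [0,0,0],
  ],
)

```text
time: 12.65
eef_pos: [0.6015, 0.0832, 0.0167]
tcp_rot: [0.067, 0.723, -0.067, 0.684]
contact_force: [-10.6, 1.2, 5.3]
opening: -0.0
```

play_rows(
  claw=[255,255,255,255,255,255],
  travel=[
    [0,0,0.001],
    [0,0,-0.003],
    [0,0,-0.008],
    [0,0,-0.015],
    [-0.002,0,-0.02],
    [-0.002,0,-0.02],
  ],
  dr=[
    [0,0,0],
    [0,0,0],
    [0,0,0],
    [0,0,0],
    [0,0,0],
    [0,0,0],
  ],
)

```text
time: 13.25
eef_pos: [0.5816, 0.0871, 0.0202]
tcp_rot: [0.067, 0.723, -0.067, 0.684]
contact_force: [0.1, -0.0, -0.0]
opening: 0.0
```

Run:
```python
from h import *
s=ctrl.get_state();print(s['eef_pos'],w2t(s['eef_pos']),s['contact_force'])
R=down(TH+np.pi/2)
print(rel(t2w(54,-40,100),R));print(rel(t2w(150,-60,110),R))
```

```text
[0.58161679 0.08709611 0.02016893] [ 54.01312186 -14.23862487] [ 0.06602863 -0.03851956 -0.01597235]
(array([-0.0883, -0.0004, -0.0307]), array([ 0.0014, -0.055 ,  0.0052]))
(array([-0.0967, -0.0964, -0.0513]), array([ 0.0014, -0.055 ,  0.0052]))
```

The press is done and released, and the force reads zero. Now I'll rise and look at the seat and the bolt.

Run:
```python
from h import *
R=down(TH+np.pi/2)
print(rel(t2w(54,-30,130),R));print(rel(t2w(100,60,130),R))
```

```text
(array([-0.1188, -0.0006, -0.0223]), array([ 0.0014, -0.055 ,  0.0052]))
(array([-0.1235, -0.0467,  0.0675]), array([ 0.0014, -0.055 ,  0.0052]))
```

play_rows(
  claw=[255,255,255,255,255,255,255,255,255,255],
  travel=[
    [-0.03,0,-0.016],
    [-0.07,0,-0.02],
    [-0.119,0,-0.022],
    [-0.119,0,-0.022],
    [-0.121,-0.02,0.02],
    [-0.122,-0.047,0.06],
    [-0.1235,-0.047,0.067],
    [-0.1235,-0.047,0.067],
    [-0.1235,-0.047,0.067],
    [-0.1235,-0.047,0.067],
  ],
  dr=[
    [0,-0.02,0],
    [0,-0.04,0],
    [0.001,-0.055,0.005],
    [0.001,-0.055,0.005],
    [0.001,-0.055,0.005],
    [0.001,-0.055,0.005],
    [0.001,-0.055,0.005],
    [0.001,-0.055,0.005],
    [0.001,-0.055,0.005],
    [0.001,-0.055,0.005],
  ],
)

```text
time: 14.25
eef_pos: [0.6441, 0.0286, 0.1396]
tcp_rot: [0.067, 0.704, -0.067, 0.703]
contact_force: [-0.5, 1.2, -0.4]
opening: 0.0
```

Run:
```python
from h import *
c=vision.read_camera('wrist');save('wrist7',c);np.savez('pics/wrist7.npz',**c)
s=ctrl.get_state();print(s['eef_pos'],w2t(s['eef_pos']),s['contact_force'])
```

```text
[0.64421065 0.02866549 0.13973976] [99.42673297 58.35429773] [-0.03843462 -0.62609035 -0.3366503 ]
```

View pics/wrist7.png

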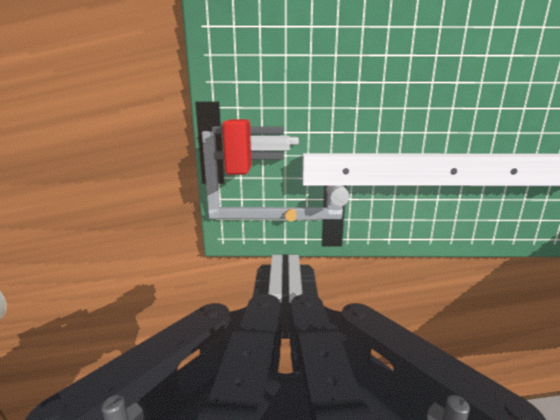

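The wrist view shows the blank against the post (post at (339,196)). The tongue tip at (297,141) is clear of the blank's near edge, row 154, and the red handle spans (224–250, 120–173).

Run:
```python
from h import *
c=dict(np.load('pics/wrist7.npz'));hsv=cv2.cvtColor(c['img'],cv2.COLOR_RGB2HSV)
f=lambda u,v,z:w2t(onz(c,u,v,z+.01)).round(1)
print('handle z',dep(c,230,150)[2],dep(c,237,140)[2])
# top face: bright part
r=cv2.inRange(hsv,(0,150,60),(6,255,255))|cv2.inRange(hsv,(174,150,60),(180,255,255));r[:,:200]=0;r[:,270:]=0;r[200:]=0
k=max(cv2.findContours(r,0,1)[0],key=cv2.contourArea);x,y,w,h=cv2.boundingRect(k);print(x,y,w,h)
for v in (y+8,y+h//2,y+h-8):
    us=np.nonzero(r[v])[0];print(v,us.min(),us.max(),f(us.min()-.5,v,.043),f(us.max()+.5,v,.043))
print('tip',f(298,141,.01),'strip edge',f(330,153.5,.018),f(330,186,.018),f(500,153.5,.018),'tongue edges',f(285,135,.01),f(285,149,.01))
print('frame bar outer/inner',f(203,160,.01),f(216,160,.01),dep(c,210,170))
R=down(TH+np.pi/2)
print('hover',rel(t2w(185,7,110),R),rel(t2w(185,7,24),R))
```

```text
handle z 0.05166622856979369 0.05291318944787149
222 120 29 54
128 222 249 [146.   -5.9] [125.8  -5.9]
147 224 249 [145.4   7.7] [126.3   7.6]
166 225 249 [145.5  21.7] [126.8  21.7]
tip [89.4  7. ] strip edge [63.4 16.1] [62.1 43.6] [-75.7  15.9] tongue edges [100.3   2.2] [100.3  13.7]
frame bar outer/inner [170.   23.1] [158.9  23. ] [ 0.60606116 -0.03113901  0.01693553]
hover (array([ 0.0198, -0.0855, -0.0515]), array([ 0.0017, -0.0009,  0.0001])) (array([ 0.1058, -0.0855, -0.0514]), array([ 0.0017, -0.0009,  0.0001]))
```

play_rows(
  claw=[255,255,255,255,255,255,255,255,255,255],
  travel=[
    [0,-0.04,-0.025],
    [0.02,-0.0855,-0.051],
    [0.02,-0.0855,-0.051],
    [0.05,-0.0855,-0.051],
    [0.07,-0.0855,-0.051],
    [0.09,-0.0855,-0.051],
    [0.1,-0.0855,-0.051],
    [0.106,-0.0855,-0.051],
    [0.106,-0.0855,-0.051],
    [0.106,-0.0855,-0.051],
  ],
  dr=[
    [0.002,-0.001,0],
    [0.002,-0.001,0],
    [0.002,-0.001,0],
    [0.002,-0.001,0],
    [0.002,-0.001,0],
    [0.002,-0.001,0],
    [0.002,-0.001,0],
    [0.002,-0.001,0],
    [0.002,-0.001,0],
    [0.002,-0.001,0],
  ],
)

```text
time: 15.3
eef_pos: [0.5787, -0.0456, 0.0348]
tcp_rot: [0.068, 0.703, -0.068, 0.704]
contact_force: [1.0, -0.2, 1.6]
opening: 0.003
```

play_rows(
  claw=[255,255,255,255,255,255,255,255,255,255],
  travel=[
    [0,0.003,0],
    [0,0.006,0],
    [0,0.009,0],
    [0,0.012,0],
    [0,0.014,0],
    [0,0.016,0],
    [0,0.018,0],
    [0,0.02,0],
    [0,0.022,0],
    [0,0.024,0],
  ],
  dr=[
    [0,0,0],
    [0,0,0],
    [0,0,0],
    [0,0,0],
    [0,0,0],
    [0,0,0],
    [0,0,0],
    [0,0,0],
    [0,0,0],
    [0,0,0],
  ],
)

```text
time: 16.3
eef_pos: [0.5833, -0.0219, 0.0347]
tcp_rot: [0.068, 0.703, -0.068, 0.704]
contact_force: [-0.0, 0.6, -0.0]
opening: 0.002
```

Run:
```python
from h import *
c=vision.read_camera('scene')
cv2.imwrite('pics/scene8c.png',cv2.resize(c['img'][190:290,220:340],None,fx=6,fy=6,interpolation=2)[:,:,::-1])
c=vision.read_camera('wrist');save('wrist8',c)
s=ctrl.get_state();print(s['eef_pos'],w2t(s['eef_pos']),s['contact_force'])
```

```text
[ 0.5832447  -0.02176684  0.0347372 ] [160.56532882   8.13140792] [ 0.15606275 -0.13486962  0.38156654]
```

View pics/scene8c.png

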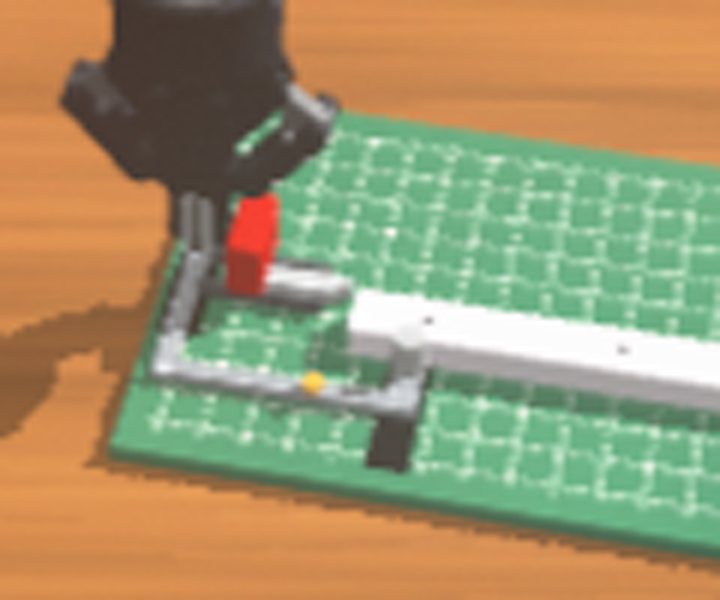

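View pics/wrist8.png

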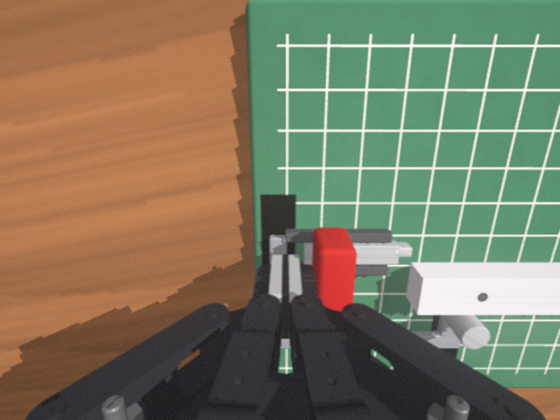

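Both views show the fingertips beside the handle's +x face with a gap of about 5 mm, not yet touching. The finger linkage is close above the handle's top, so I'll raise 6 mm and then push.

play_rows(
  claw=[255,255,255,255,255,255,255,255,255,255],
  travel=[
    [-0.003,0,0],
    [-0.006,0,0],
    [-0.006,0.001,0],
    [-0.006,0.002,0],
    [-0.006,0.003,0],
    [-0.006,0.004,0],
    [-0.006,0.005,0],
    [-0.006,0.006,0],
    [-0.006,0.007,0],
    [-0.006,0.008,0],
  ],
  dr=[
    [0,0,0],
    [0,0,0],
    [0,0,0],
    [0,0,0],
    [0,0,0],
    [0,0,0],
    [0,0,0],
    [0,0,0],
    [0,0,0],
    [0,0,0],
  ],
)

```text
time: 17.4
eef_pos: [0.585, -0.0139, 0.0408]
tcp_rot: [0.067, 0.703, -0.068, 0.705]
contact_force: [0.9, -2.4, 2.0]
opening: -0.002
```

play_rows(
  claw=[255,255,255,255],
  travel=[
    [0,0.001,0],
    [0,0.002,0],
    [0,0.003,0],
    [0,0.004,0],
  ],
  dr=[
    [0,0,0],
    [0,0,0],
    [0,0,0],
    [0,0,0],
  ],
)

```text
time: 17.8
eef_pos: [0.5858, -0.0099, 0.0409]
tcp_rot: [0.067, 0.703, -0.068, 0.705]
contact_force: [0.2, -2.6, 1.8]
opening: 0.0
```

play_rows(
  claw=[255,255,255,255,255,255,255,255,255,255,255,255],
  travel=[
    [0,0.0015,0],
    [0,0.003,0],
    [0,0.0045,0],
    [0,0.006,0],
    [0,0.0075,0],
    [0,0.009,0],
    [0,0.0105,0],
    [0,0.012,0],
    [0,0.0135,0],
    [0,0.015,0],
    [0,0.0165,0],
    [0,0.018,0],
  ],
  dr=[
    [0,0,0],
    [0,0,0],
    [0,0,0],
    [0,0,0],
    [0,0,0],
    [0,0,0],
    [0,0,0],
    [0,0,0],
    [0,0,0],
    [0,0,0],
    [0,0,0],
    [0,0,0],
  ],
)

```text
time: 19.0
eef_pos: [0.5893, 0.0079, 0.0409]
tcp_rot: [0.068, 0.703, -0.068, 0.705]
contact_force: [0.8, -2.1, 1.9]
opening: -0.005
```

Run:
```python
from h import *
c=vision.read_camera('scene')
cv2.imwrite('pics/scene9c.png',cv2.resize(c['img'][190:290,220:340],None,fx=6,fy=6,interpolation=2)[:,:,::-1])
s=ctrl.get_state();print(s['eef_pos'],w2t(s['eef_pos']),s['contact_force'])
```

```text
[0.58934327 0.00806783 0.04088606] [130.11514607   8.42520623] [ 1.02825554 -2.64295941  2.21753506]
```

View pics/scene9c.png

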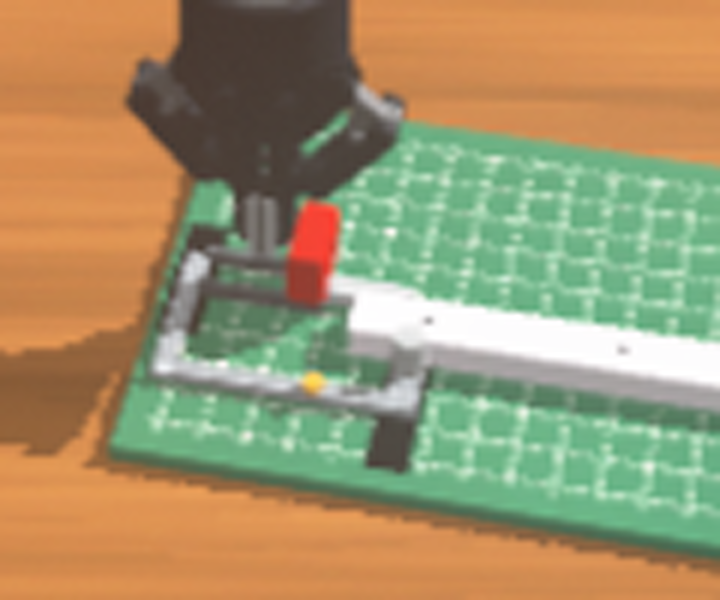

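The scene view shows the bolt following the fingers, with the tongue in front of the blank and the blank still on the post. I'll push on carefully.

play_rows(
  claw=[255,255,255,255,255,255,255,255],
  travel=[
    [0,0.001,0],
    [0,0.002,0],
    [0,0.003,0],
    [0,0.004,0],
    [0,0.005,0],
    [0,0.006,0],
    [0,0.007,0],
    [0,0.0075,0],
  ],
  dr=[
    [0,0,0],
    [0,0,0],
    [0,0,0],
    [0,0,0],
    [0,0,0],
    [0,0,0],
    [0,0,0],
    [0,0,0],
  ],
)

```text
time: 19.85
eef_pos: [0.5901, 0.0118, 0.041]
tcp_rot: [0.064, 0.704, -0.069, 0.704]
contact_force: [-3.3, -15.5, 3.1]
opening: -0.0
```

play_rows(
  claw=[255,255,255],
  travel=[
    [0,0.0007,0],
    [0,0.0014,0],
    [0,0.002,0],
  ],
  dr=[
    [0,0,0],
    [0,0,0],
    [0,0,0],
  ],
)

```text
time: 20.15
eef_pos: [0.59, 0.0115, 0.0409]
tcp_rot: [0.062, 0.704, -0.07, 0.704]
contact_force: [-2.4, -11.7, 3.4]
opening: -0.0
```

play_rows(
  claw=[255,255,255],
  travel=[
    [0,0.0007,0],
    [0,0.0014,0],
    [0,0.002,0],
  ],
  dr=[
    [0,0,0],
    [0,0,0],
    [0,0,0],
  ],
)

```text
time: 20.45
eef_pos: [0.59, 0.0114, 0.041]
tcp_rot: [0.06, 0.705, -0.071, 0.703]
contact_force: [-1.9, -11.6, 3.1]
opening: -0.004
```

The bolt has stopped, with a peak reading of about 15.9 N. I need to see whether it's fully home or blocked by the blank, so I'll back off, lift and look.

play_rows(
  claw=[255,255,255,255,255,255,255,255,255,255],
  travel=[
    [0,-0.003,0],
    [0,-0.01,0],
    [0,-0.02,0],
    [-0.03,-0.02,0],
    [-0.07,-0.015,0.02],
    [-0.1,0.0,0.05],
    [-0.1,0.01,0.05],
    [-0.1,0.01,0.05],
    [-0.1,0.01,0.05],
    [-0.1,0.01,0.05],
  ],
  dr=[
    [0,0,0],
    [0,0,0],
    [0,0,0],
    [0,0,0],
    [0,0,0],
    [0,0,0],
    [0,0,0],
    [0,0,0],
    [0,0,0],
    [0,0,0],
  ],
)

```text
time: 21.45
eef_pos: [0.6393, 0.0136, 0.1384]
tcp_rot: [0.06, 0.706, -0.071, 0.702]
contact_force: [-0.0, 0.4, -0.6]
opening: 0.002
```

Run:
```python
from h import *
c=vision.read_camera('wrist');save('wrist10',c);np.savez('pics/wrist10.npz',**c)
s=ctrl.get_state();print(s['eef_pos'],w2t(s['eef_pos']),s['contact_force'])
hsv=cv2.cvtColor(c['img'],cv2.COLOR_RGB2HSV)
f=lambda u,v,z:w2t(onz(c,u,v,z+.01)).round(1)
r=cv2.inRange(hsv,(0,150,60),(6,255,255))|cv2.inRange(hsv,(174,150,60),(180,255,255));r[:,:150]=0;r[:,400:]=0;r[250:]=0
k=max(cv2.findContours(r,0,1)[0],key=cv2.contourArea);x,y,w,h=cv2.boundingRect(k);print(x,y,w,h)
for v in (y+8,y+h//2,y+h-8):
    us=np.nonzero(r[v])[0];us=us[(us>=x)&(us<x+w)];print(v,us.min(),us.max(),f(us.min()-.5,v,.043),f(us.max()+.5,v,.043))
```

```text
[0.63953054 0.01348307 0.13863217] [115.22321761  56.6571203 ] [-0.29311703 -0.79782643  0.5664221 ]
290 123 25 55
131 291 314 [113.8  -6.1] [96.6 -6.3]
150 291 312 [113.6   7.4] [97.5  7.3]
170 291 313 [113.4  22.2] [96.3 22.1]
```

View pics/wrist10.png

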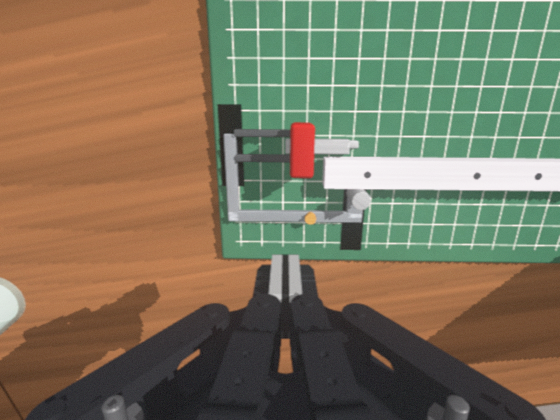

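Run:
```python
from h import *
for n in (7,10):
    c=dict(np.load(f'pics/wrist{n}.npz'));im=c['img']
    f=lambda u,v,z:w2t(onz(c,u,v,z+.01)).round(1)
    hsv=cv2.cvtColor(im,cv2.COLOR_RGB2HSV)
    o=cv2.inRange(hsv,(12,120,120),(28,255,255));o[:205]=0;o[225:]=0;o[:,:270]=0;o[:,330:]=0
    ys,xs=np.nonzero(o);print(n,'knob',f(xs.mean(),ys.mean(),.012),len(xs))
    x0=215 if n==7 else 225
    cr=im[105:235,x0-30:x0+170];cv2.imwrite(f'pics/c{n}.png',cv2.resize(cr,None,fx=4,fy=4,interpolation=2)[:,:,::-1])
    g=cv2.cvtColor(im,cv2.COLOR_RGB2GRAY)
    v=141 if n==7 else 144
    lo=280 if n==7 else 330
    row=hsv[v,lo:lo+40];print(list(zip(range(lo,lo+40),row[:,1].tolist())))
    from itertools import chain
```

```text
7 knob [95.3 71.8] 89
[(280, 2), (281, 1), (282, 2), (283, 0), (284, 0), (285, 1), (286, 2), (287, 2), (288, 1), (289, 2), (290, 2), (291, 1), (292, 2), (293, 0), (294, 2), (295, 2), (296, 3), (297, 1), (298, 19), (299, 61), (300, 91), (301, 91), (302, 93), (303, 94), (304, 94), (305, 96), (306, 83), (307, 53), (308, 35), (309, 46), (310, 75), (311, 91), (312, 90), (313, 90), (314, 92), (315, 95), (316, 87), (317, 93), (318, 93), (319, 96)]
10 knob [95.7 71.9] 93
[(330, 1), (331, 4), (332, 4), (333, 1), (334, 2), (335, 4), (336, 4), (337, 2), (338, 1), (339, 2), (340, 4), (341, 2), (342, 2), (343, 1), (344, 2), (345, 4), (346, 2), (347, 4), (348, 2), (349, 2), (350, 4), (351, 2), (352, 1), (353, 1), (354, 4), (355, 1), (356, 0), (357, 1), (358, 16), (359, 65), (360, 87), (361, 88), (362, 90), (363, 86), (364, 87), (365, 88), (366, 84), (367, 92), (368, 87), (369, 92)]
```

View pics/c10.png

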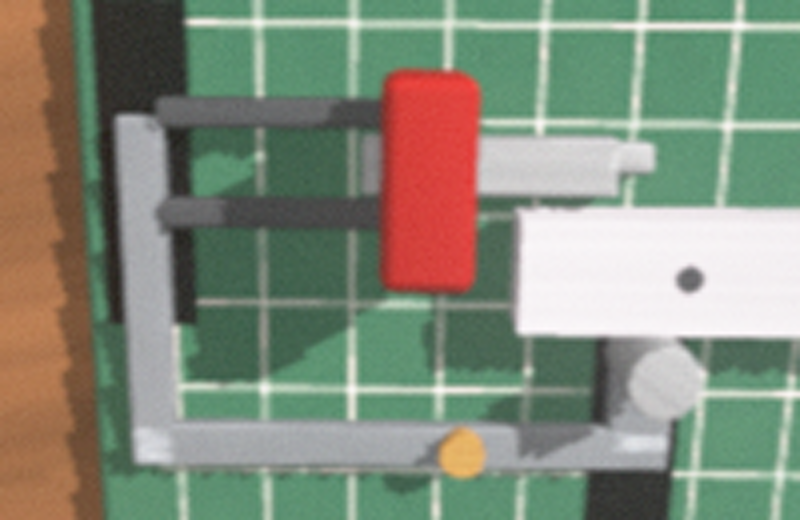

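View pics/c7.png

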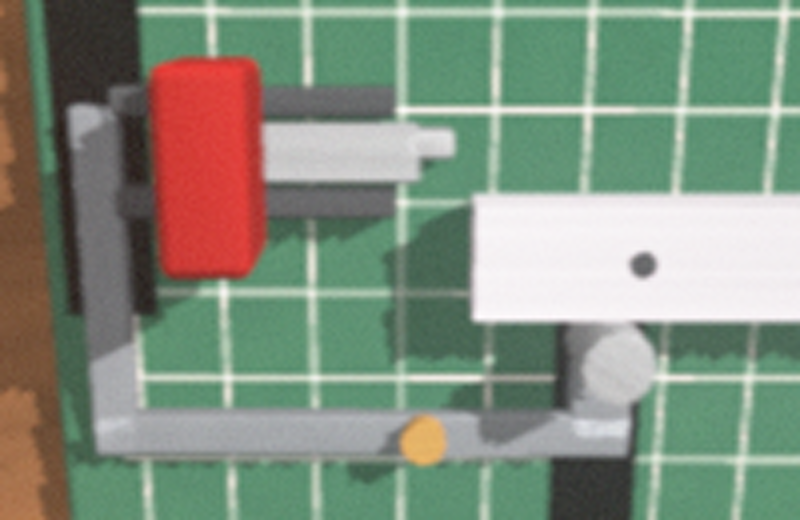

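Run:
```python
from h import *
a=dict(np.load('pics/wrist7.npz'));b=dict(np.load('pics/wrist10.npz'))
print('depth z tongue',dep(a,285,141)[2],dep(b,345,144)[2],dep(a,295,141)[2],dep(b,354,144)[2])
for z in (0,.01,.015,.02,.025):
    p=w2t(onz(a,298.5,141,.01+z));q=w2t(onz(b,358.5,144,.01+z));
    h1=w2t(onz(a,224-.5,147,.01+.043));h2=w2t(onz(b,290.5,150,.053));print(z,p.round(1),q.round(1),p-q,h1-h2)
# post top & strip end corner consistency
print(w2t(onz(a,303.5,170,.028)),w2t(onz(b,323.5,175,.028)))
```

```text
depth z tongue 0.020245862886898558 0.019786451370534308 0.019728610594787366 0.019697850655873483
0 [88.6  8.2] [55.1  7.8] [33.51495105  0.41091315] [31.73432452  0.25662079]
0.01 [89.  7.] [57.2  6.6] [31.77463918  0.45167658] [31.73432452  0.25662079]
0.015 [89.2  6.5] [58.3  6. ] [30.90448325  0.4720583 ] [31.73432452  0.25662079]
0.02 [89.4  5.9] [59.4  5.4] [30.03432731  0.49244001] [31.73432452  0.25662079]
0.025 [89.7  5.3] [60.5  4.8] [29.16417138  0.51282173] [31.73432452  0.25662079]
[84.82643569 29.8664081 ] [85.89961365 31.2939586 ]
```

The tongue is now in front of the blank, and the measured travel is about 32–33 mm against the 35 mm nominal. To remove the view bias, I'll repeat the exact earlier camera pose.

Run:
```python
from h import *
print(rel([.64421065,.02866549,.13973976],Rn.from_quat([0.067,0.704,-0.067,0.703])), rel([.64421065,.02866549,.13973976],down(TH+np.pi/2)))
```

```text
(array([-0.0014,  0.0158,  0.0018]), array([ 0.004 , -0.0027,  0.017 ])) (array([-0.0014,  0.0158,  0.0018]), array([ 0.0061, -0.0041,  0.0171]))
```

play_rows(
  claw=[255,255,255,255],
  travel=[
    [-0.0014,0.0158,0.0018],
    [-0.0014,0.0158,0.0018],
    [-0.0014,0.0158,0.0018],
    [-0.0014,0.0158,0.0018],
  ],
  dr=[
    [0.0045,-0.003,0.017],
    [0.0045,-0.003,0.017],
    [0.0045,-0.003,0.017],
    [0.0045,-0.003,0.017],
  ],
)

```text
time: 21.9
eef_pos: [0.6442, 0.0288, 0.1397]
tcp_rot: [0.067, 0.704, -0.067, 0.704]
contact_force: [0.2, 0.4, -0.2]
opening: 0.001
```

Run:
```python
from h import *
b=vision.read_camera('wrist');save('wrist11',b);np.savez('pics/wrist11.npz',**b)
a=dict(np.load('pics/wrist7.npz'))
def red(c):
    hsv=cv2.cvtColor(c['img'],cv2.COLOR_RGB2HSV)
    r=cv2.inRange(hsv,(0,150,60),(6,255,255))|cv2.inRange(hsv,(174,150,60),(180,255,255));r[:,:150]=0;r[:,400:]=0;r[250:]=0
    k=max(cv2.findContours(r,0,1)[0],key=cv2.contourArea);print(cv2.boundingRect(k));x,y,w,h=cv2.boundingRect(k)
    return [np.nonzero(r[v])[0] for v in (y+15,y+27,y+40)],(y+15,y+27,y+40)
for c in (a,b):
    us,vs=red(c)
    for u,v in zip(us,vs): u=u[u>200];print(v,u.min(),u.max(),w2t(onz(c,u.min()-.5,v,.053)),w2t(onz(c,u.max()+.5,v,.053)))
for n,c in(('7',a),('11',b)):
    hsv=cv2.cvtColor(c['img'],cv2.COLOR_RGB2HSV)
    for v in (140,141,142): 
        s=hsv[v,285:400,1].astype(float);i=np.nonzero(s>40)[0][0];e=285+i-1+(40-s[i-1])/(s[i]-s[i-1]);print(n,v,e,w2t(onz(c,e,v,.02)),w2t(onz(c,e,v,.015)))
    o=cv2.inRange(hsv,(12,120,120),(28,255,255));o[:205]=0;o[225:]=0;o[:,:270]=0;o[:,330:]=0
    ys,xs=np.nonzero(o);print('knob px',xs.mean(),ys.mean())
```

```text
(222, 120, 29, 54)
135 223 249 [145.54294104  -0.94858093] [125.98730683  -0.982334  ]
147 224 249 [145.3523017    7.65673211] [126.28913824   7.62358653]
160 225 250 [145.20233527  17.22156478] [125.88153419  17.18769804]
(267, 119, 24, 55)
134 267 289 [113.53557985  -1.62580425] [96.88372568 -1.6601102 ]
146 268 289 [112.95001833   6.96690156] [96.82624229  6.9333879 ]
159 267 289 [113.84673443  16.5206789 ] [96.76235111 16.48482042]
7 140 298.48979591836735 [89.04175462  6.20968761] [88.82809424  6.76931255]
7 141 298.5 [89.02040017  7.02912376] [88.80633253  7.60437703]
7 142 298.4047619047619 [89.08698188  7.85038496] [88.87418408  8.44130137]
knob px 290.44943820224717 214.82022471910113
11 140 283.9083969465649 [101.05007374   6.3189283 ] [101.0685572    6.87955373]
11 141 283.8837209302326 [101.06992212   7.13897012] [101.08878389   7.71522606]
11 142 283.8914728682171 [101.06273603   7.96063033] [101.08146083   8.55254761]
knob px 290.24719101123594 214.62921348314606
```

View pics/wrist11.png

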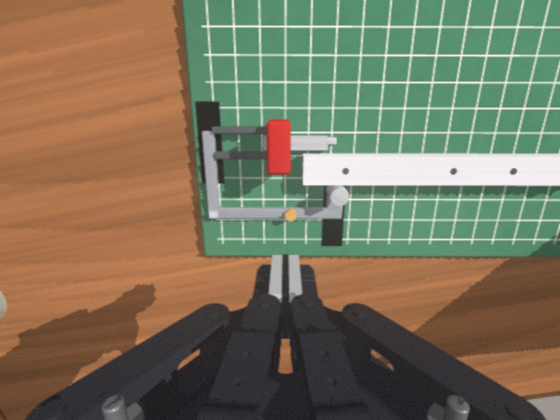

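From the same pose, the knob and blank pixels match the earlier view. The handle's +x face is now at tile x about 113.5 (home is 114), against about 145.4 before, so the bolt started roughly 3 mm in. With the hard stop felt, it's fully home. One last look at everything before handing in.

Run:
```python
from h import *
a=dict(np.load('pics/wrist7.npz'));b=dict(np.load('pics/wrist11.npz'))
for c in(a,b):
    g=cv2.cvtColor(c['img'],cv2.COLOR_RGB2GRAY).astype(float)
    print([ (lambda col:(np.argmax(np.diff(col))+145,np.argmin(np.diff(col))+145))(g[145:200,u]) for u in (350+20,430,500)])
    hsv=cv2.cvtColor(c['img'],cv2.COLOR_RGB2HSV)
s=hsv[141,320:350,1];print('tip px',320+np.nonzero(s>40)[0][:3])
print([w2t(onz(b,u,141,.02)).round(1).tolist() for u in (335,337,338)])
c=vision.read_camera('scene');save('scene12',c)
print(ctrl.get_state()['contact_force'],ctrl.get_state()['time'])
```

```text
[(np.int64(152), np.int64(185)), (np.int64(198), np.int64(184)), (np.int64(153), np.int64(185))]
[(np.int64(198), np.int64(184)), (np.int64(198), np.int64(184)), (np.int64(153), np.int64(185))]
tip px [337 338 339]
[[58.4, 7.1], [56.8, 7.0], [55.9, 7.0]]
[0.16862633 0.27660739 0.05439885] 22.0
```

View pics/scene12.png

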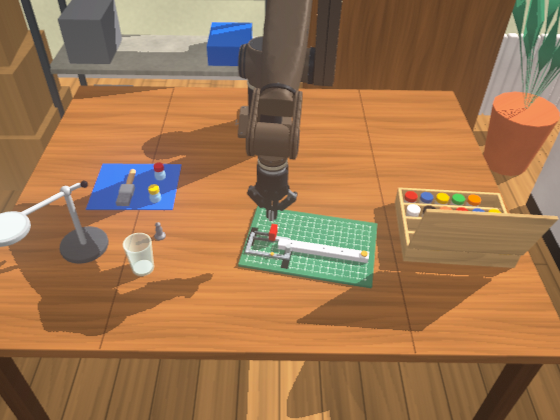

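The scene view shows everything else where it was: pots near (158,180), brush (127,185), jar (140,254) and figurine (159,231). The bolt is home, and the arm is clear of everything.

```bash
python3 -c "
from plant import ctrl
print(ctrl.sign_off())"
```

```text
the job is handed in; nothing more can be done
None
```

The job is handed in at about 22 s: the blank is seated on the post, the bolt is in front of it, and the arm is clear.

- **Press:** I swung the blank onto the post and held it for about two seconds. The horizontal push read 9 to 10.7 N at the end of each move. With the vertical part included, the highest reading was about 12 N.
- **Bolt:** I slid it at about 2.6 N until it hit a hard stop. The highest reading there was about 16 N, which I only sampled at the end of each move.
- **Last checks:**
  - **Blank:** its edges had not moved in the wrist view, and the tongue lies in front of it.
  - **Bolt position:** the tongue tip measured tile x of about 57 mm (58 expected) and the handle face about 113.5 mm (114 expected).
  - **Surroundings:** force on the tool was near zero, and the other objects looked undisturbed.
- **Disagreement:** the bolt's measured travel was about 32 mm, not 35 mm. It appears to have started about 3 mm in: before the push, the tip read 89 mm where a fully drawn bolt would read 93 mm. I judged it fully home from the final position and the hard stop.

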